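Weigh the lime from the lemon tray

TASK

There is one lime among the lemons in the lower tray of the fruit stand: take it out, gently so as not to bruise it or the lemons, and lay it in the pan of the kitchen scale so that it can be weighed. Do not drop it in or push the pan down hard, leave the lemons in their tray, and do not knock over or push aside the pepper mill, the salt shaker or the olive jar.

Things in the scene. Friction and masses are not known exactly. Their poses are not given: they have to be found in the camera images.
- fruit_stand: fixed two-tier fruit stand, 380 wide (y), 310 deep (x), 410 high: two pale wooden trays, one over the other, in a dark steel frame. Origin on the worktop under its middle; x from its open front to its back (the front faces -x), y along the trays, z up. Both trays slope 6 degrees, low at the front
- tray_floor (a point): middle of the lower tray's floor, a row of round dowels along x, 120 above the worktop (108 at its front end, 132 at its back end). Tray inside 352 (y) x 240 (x); front lip 28 above the floor, side walls 50
- upper_edge (a point): middle of the lower front edge of the upper tray, 302 above the worktop. It hangs over the front row of fruit, so that a tool cannot come straight down; one that leans 25 to 40 degrees, its upper end out towards the front (-x of the stand), clears both this edge and the lip of the lower tray
- lime_center (a point): centre of the one green lime (56 long, 46 wide, 43 high, 40 to 85 g), about 19 above the lower tray's floor, in its front row, its length along the slope, its front end about 10 from the front lip (lift it before drawing it out); at least 28 clear on either side along the tray (stand's y). Bruised by over 90 N (both fingers added): use 20 to 35 N a finger
- lemon_1_center (a point): yellow lemon (53 to 62 across, 76 to 80 long, 52 high) lying in the lower tray of the fruit stand, front row; this point is its centre; it stays in the lower tray
- lemon_2_center (a point): yellow lemon (53 to 62 across, 76 to 80 long, 52 high) lying in the lower tray of the fruit stand, front row; this point is its centre; it stays in the lower tray
- lemon_3_center (a point): yellow lemon (53 to 62 across, 76 to 80 long, 52 high) lying in the lower tray of the fruit stand, back row; this point is its centre; it stays in the lower tray
- lemon_4_center (a point): yellow lemon (53 to 62 across, 76 to 80 long, 52 high) lying in the lower tray of the fruit stand, back row; this point is its centre; it stays in the lower tray
- lemon_5_center (a point): yellow lemon (53 to 62 across, 76 to 80 long, 52 high) lying in the lower tray of the fruit stand, back row; this point is its centre; it stays in the lower tray
- scale: white dial kitchen scale for half a kilogram, fixed: housing 150 x 180 x 94 high with a round dial on its front, and a shallow round steel pan on top. Origin on the worktop under its middle, z up
- pan_center (a point): centre of the pan's flat inner floor, 120 above the worktop when empty. The floor is 100 across; the pan widens to 190 across at the rim, 26 above this floor
- scale_pan (a joint): how far the pan has sunk, m: 0 empty, 0.001 to 0.002 with the lime in it; spring of 400 N/m, stop at 0.012. It must not be driven past 0.009 (a push of 3.6 N, or the lime falling in)
- pepper_mill: wooden pepper mill, 58 across, 170 high, standing behind the scale to its left; origin at its foot
- salt_shaker: salt shaker, 44 across, 90 high, standing behind the scale; origin at its foot
- olive_jar: glass jar with a green lid, 69 across, 84 high, standing behind the scale to its right; origin at its foot

How it is judged (in metres and radians):
At the end, for the whole second after the job is handed in: The lime lies still in the scale's pan (its centre within 75 mm of the pan's axis and 12 to 45 mm above the pan's floor), released, with its own weight alone on the pan (pan sunk 0.6 to 3.5 mm), and the five lemons of the lower tray are still in it (horizontal distance between lime_center and pan_center below 0.075 m and z of lime_center in the frame of pan_center between 0.012 and 0.045 m and value of joint scale_pan between 0.0006 and 0.0035 m and contact force between lime and the fingers below 0.01 N and linear speed of lime below 0.02 m/s and x of lemon_1_center in the frame of fruit_stand between -0.135 and 0.135 m and y of lemon_1_center in the frame of fruit_stand between -0.18 and 0.18 m and z of lemon_1_center in the frame of fruit_stand between 0.1 and 0.21 m and x of lemon_2_center in the frame of fruit_stand between -0.135 and 0.135 m and y of lemon_2_center in the frame of fruit_stand between -0.18 and 0.18 m and z of lemon_2_center in the frame of fruit_stand between 0.1 and 0.21 m and x of lemon_3_center in the frame of fruit_stand between -0.135 and 0.135 m and y of lemon_3_center in the frame of fruit_stand between -0.18 and 0.18 m and z of lemon_3_center in the frame of fruit_stand between 0.1 and 0.21 m and x of lemon_4_center in the frame of fruit_stand between -0.135 and 0.135 m and y of lemon_4_center in the frame of fruit_stand between -0.18 and 0.18 m and z of lemon_4_center in the frame of fruit_stand between 0.1 and 0.21 m and x of lemon_5_center in the frame of fruit_stand between -0.135 and 0.135 m and y of lemon_5_center in the frame of fruit_stand between -0.18 and 0.18 m and z of lemon_5_center in the frame of fruit_stand between 0.1 and 0.21 m); the robot touches nothing.
It fails at once if the lime is squeezed hard enough to bruise it (over 90 N from the fingers) (contact force between the fingers and lime above 90 N).
It fails at once if a lemon of the lower tray is pressed hard (over 25 N from the fingers) (contact force between the fingers and lemon_1 above 25 N or contact force between the fingers and lemon_2 above 25 N or contact force between the fingers and lemon_3 above 25 N or contact force between the fingers and lemon_4 above 25 N or contact force between the fingers and lemon_5 above 25 N).
It fails at once if the scale's pan is driven down more than 9 mm (the lime dropped into it, or the pan pressed) (value of joint scale_pan above 0.009 m).
It fails at once if the pepper mill, salt shaker or olive jar is pushed more than 40 mm or tipped over (distance of any of pepper_mill, salt_shaker, olive_jar from where it was at the start of the episode above 0.04 m or angle between any of pepper_mill, salt_shaker, olive_jar's own z axis and vertical above 0.5 rad).
It also fails if it takes over 48 s, if anything falls off the work surface, if the arm or the gripper's body presses on something with over 40 N, if the wrist force passes 120 N, or if a joint passes its speed limit or range.

ROBOT

A 6-joint arm with a two-finger parallel gripper is mounted at the origin on a cart in front of the work surface, level with it; the furniture and walls round the work are solid. World frame = base frame: x ahead of the robot, y to its left, z up, the work surface at z = 0. Lengths are in mm, angles in rad, forces in N, time in s.
With the tool pointing down it reaches from about 400 to 925 mm from the base axis. Payload 12.5 kg.
Tool frame: the origin (TCP) lies at the very end of the fingers, on their centre line; the grasp point (between the pads) lies 19 mm behind it; z points along the fingers, y is the line along which they close (so a half turn about z gives the same grasp; the last joint's range is limited). The gripper opens to 95 mm and grips with 3 to 60 N. Pads are 20 mm wide; open, the fingers measure 119 mm over their backs; the gripper's body (75 mm by 180 mm) begins 59 mm behind the grasp point.
Start: joints at [1.046, 0.491, 1.559, -0, 1.092, -0.106], TCP at [254.151, 571.011, 214.661] pointing down, gripper open.
Joint ranges: [-3.1, 3.1], [-0.84, 2.19], [0.05, 2.79], [-1.13, 4.28], [0.06, 2.93], [-2.69, 2.69]. Speed limits (rad/s): [2.22, 2.22, 2.79, 3.14, 3.14, 3.14].

INTERFACE

Orientations are given as [roll, pitch, yaw] about the fixed x, y, z axes, in that order (R = Rz(yaw) Ry(pitch) Rx(roll)).
In Python, from cell import * gives the robot as it stands.
- The arm moves only by the tool step_arm, never from a script. Its argument "plan" is a list of rows, each an object of numbers: "x", "y", "z": the shift along the tool's x, y, z in units of 25 mm (1.0 is 25 mm); "rx", "ry", "rz": the turn, a rotation vector about the tool's x, y, z in units of 0.1 rad (1.0 is 0.1 rad). In form: [{"x": .., "y": .., "z": .., "rx": .., "ry": .., "rz": ..}, ...]. A call has exactly 10 rows; each row shifts and turns the commanded pose from where the row before left it, along the tool's axes as they then stand; what a row does not reach is not made up. A row lasts 1/12 s, in which the tool goes at most 41.7 mm and 7.16 degrees, less where a joint would pass 70% of its speed; a pose out of reach is approached as far as the arm can. A call with a number of a shift or a turn outside -1 to 1 is refused whole. A call with a gripper value outside its range is refused whole. "jaw" is the closure, from -1 (fully open) to 1 (shut), so that 0 is half open, set as the call begins (left out, the last holds). The fingers move at their own pace and stop on an object; the grip force is fixed at half the most. Time passes only in rows, so rows that do not move let the fingers close, or fill a call up. It gives the time, the measured TCP pose, the force, the opening and the grip force at its end, in the units of the state.
- state(): the state, without advancing time (a new reading comes with each control period).
- read_camera(name): name is "scene" or "top" or "wrist"; returns a dict with "image" (384x512x3 uint8, red, green, blue), "depth" (384x512 float32, mm along the optical axis (not along the pixel's ray), 0 where there is no reading), "vfov" (degrees; the focal length in pixels is half the picture's height over the tangent of half this angle, whatever the lens; pixels are square), "cx", "cy" (the principal point, pixels), "R" (3x3) and "t" (3): a world point X has camera coordinates R X + t. Camera axes: x right, y down, z forward; pixel columns grow to the right and rows downward; lengths in mm; the calibration is good to about 2 mm. The wrist camera is an equidistant fisheye: a pixel r from the principal point sees the ray r / f radians off the axis. A picture is of the moment at which its call begins.
- job_done(): hands the job in; it is judged then, once.
The state is a dict: "t": time; "joints": joint angles; "qvel": joint speeds; "tau": joint torques, N m; "eef_pos": TCP position; "tcp_rot": TCP orientation; "ft_force": force on the tool from outside, world axes, zero at the start; "moment": the same for the moment, N m; "opening": opening from 0.0 (shut) to 1.0 (fully open); "grip_force": force on a finger pad.
Only numpy, scipy, OpenCV 4.12 (cv2) and the standard library are available. Lean on these libraries where they do the work, as an engineer would, in place of code of your own. Each camera call takes 0.05 s, during which the arm holds its last target. There are 200 camera calls.

## Working session

There is one attempt and no reset: what is moved stays moved. The work goes in short steps, Python scripts to look and compute and a tool call to move; the robot and the scene stay as the last step left them, time stands still between calls to the robot, and variables do not carry over. Pictures are saved under pics/ and viewed, at most 13 in all, crops included, and the job is handed in when it is done.

Besides the shell and the picture viewer there is one more tool, called as name(argument=value, ...) on one line, values as JSON. step_arm: Moves the arm, as the interface text tells. Shifts and turns lie within -1 to 1; 1 stands for 25 mm of shift or 0.1 rad of turn. Its arguments: {"type":"object","properties":{"plan":{"type":"array","items":{"type":"object","properties":{"x":{"type":"number"},"y":{"type":"number"},"z":{"type":"number"},"rx":{"type":"number"},"ry":{"type":"number"},"rz":{"type":"number"}}}},"jaw":{"type":"number"}},"required":["plan"]}

```bash
mkdir -p pics
cat > h.py <<'E'
from cell import *
import numpy as np, cv2
def pts(c):
    h,w=c["depth"].shape; f=h/2/np.tan(np.radians(c["vfov"])/2)
    u,v=np.meshgrid(np.arange(w),np.arange(h)); d=c["depth"]
    P=np.stack([(u-c["cx"])/f*d,(v-c["cy"])/f*d,d],-1)
    return (P-np.array(c["t"]))@np.array(c["R"])
E
python3 - <<'E'
from h import *
ims=[]
for n in("scene","top"):
    c=read_camera(n); np.savez(n+".npz",**c); ims.append(c["image"])
    print(n,c["vfov"],np.array(c["R"]).round(3).tolist(),c["t"])
    P=pts(c); hsv=cv2.cvtColor(c["image"],cv2.COLOR_RGB2HSV)
    for nm,lo,hi in(("green",(35,80,30),(85,255,255)),("yellow",(20,120,80),(33,255,255))):
        m=cv2.inRange(hsv,lo,hi); k,l,s,ce=cv2.connectedComponentsWithStats(m)
        for i in range(1,k):
            if s[i,4]>30:
                q=P[(l==i)&(c["depth"]>0)]
                print(nm,s[i].tolist(),np.median(q,0).round(),np.percentile(q,3,axis=0).round(),np.percentile(q,97,axis=0).round())
    cv2.imwrite(f"pics/{n}.png",c["image"][:,:,::-1])
print(state())
E
```

```text
scene 51.482152172923804 [[-0.838, -0.545, 0.01], [-0.379, 0.569, -0.729], [0.392, -0.615, -0.684]] [ 480.84936252  346.59617858 1062.95604896]
green [271, 71, 14, 10, 85] [ 813. -586.  200.] [ 793. -607.  188.] [ 834. -575.  216.]
green [273, 133, 17, 13, 154] [ 667. -371.   85.] [ 638. -508.    2.] [ 722. -342.   88.]
green [200, 237, 19, 16, 238] [557. 213. 142.] [541. 139.  21.] [596. 228. 151.]
yellow [129, 149, 36, 23, 642] [722. 227. 363.] [700.  83. 194.] [923. 250. 378.]
yellow [148, 182, 33, 26, 662] [616. 281. 351.] [588. 136. 159.] [817. 300. 364.]
yellow [144, 207, 13, 10, 41] [634. 311. 312.] [614. 300. 310.] [640. 324. 320.]
yellow [168, 209, 10, 9, 40] [594. 291. 312.] [566. 182. 152.] [712. 321. 342.]
yellow [175, 211, 20, 17, 198] [655. 189. 153.] [569. 131. 103.] [694. 286. 304.]
yellow [107, 216, 53, 31, 975] [599. 407. 354.] [564. 299. 172.] [686. 432. 368.]
yellow [154, 233, 23, 20, 297] [643. 282. 154.] [562. 216.   3.] [713. 364. 306.]
yellow [95, 245, 39, 24, 124] [616. 448. 317.] [554. 368. 160.] [689. 464. 342.]
yellow [169, 253, 34, 25, 609] [562. 306. 152
[... 989 characters left out ...]
. 329. 163.]
{'t': 0.1, 'joints': array([ 1.04641864e+00,  4.91479209e-01,  1.55942657e+00,  2.75700773e-05,
        1.09170042e+00, -1.05589639e-01]), 'qvel': array([ 2.87539850e-04, -2.88463808e-03, -2.28306968e-03, -7.86208893e-04,
        1.06933359e-03,  1.16306855e-05]), 'tau': array([ 1.33147099e-03, -6.13625693e+01, -2.58607203e+01,  6.93804352e-02,
        4.70162288e-02, -1.43290436e-06]), 'eef_pos': array([254.00812279, 570.80039293, 214.11954603]), 'tcp_rot': array([-3.14058733e+00, -1.31138144e-04,  2.72279182e+00]), 'ft_force': array([-0.14697741,  0.70466065,  0.36548566]), 'moment': array([0.00248228, 0.07290692, 0.00567844]), 'grip_force': 0.0, 'opening': 0.9989076455532139}
```

View pics/scene.png

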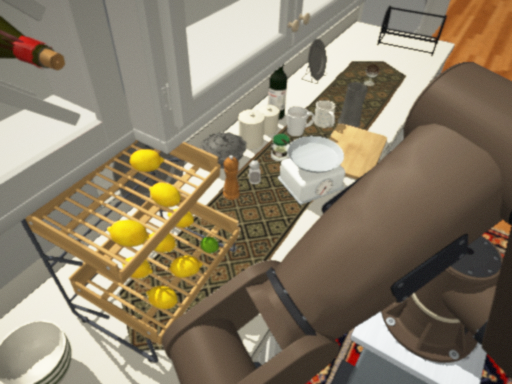

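View pics/top.png

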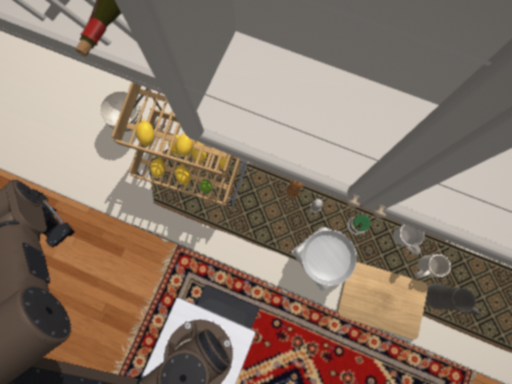

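The scene view shows the lime at pixel (208,244), front lemons at (185,266) and (162,297), and the scale pan at (316,155). The top view shows the lime at (206,186) and the pan at (328,257), and the arm stays clear of both. Next I'll measure the stand's yaw, the pan and the obstacles.

Run:
```python
from h import *
C={n:dict(np.load(n+".npz")) for n in("scene","top")}
for n,c in C.items():
    P=pts(c); hsv=cv2.cvtColor(c["image"],cv2.COLOR_RGB2HSV); d=c["depth"]>0
    reg=d&(abs(P[...,0]-600)<230)&(abs(P[...,1]-290)<240)&(hsv[...,1]>50)
    for lo,hi in((295,345),(110,175)):
        q=P[reg&(P[...,2]>lo)&(P[...,2]<hi)]
        if len(q)>20: print(n,lo,len(q),cv2.minAreaRect(q[:,:2].astype(np.float32)),q.min(0).round(),q.max(0).round())
    # front lip: fit the front edge: minimal x per y-bin
    for lo,hi in((290,330),(110,150)):
        q=P[reg&(P[...,2]>lo)&(P[...,2]<hi)]
        e=[]
        for y in range(130,480,10):
            s=q[abs(q[:,1]-y)<5]
            if len(s)>4: e.append((y,np.sort(s[:,0])[1]))
        e=np.array(e)
        print(n,"front",lo,e.round().astype(int).tolist())
    # pan
    cen=np.array([520,-200]) 
    px={"scene":(316,155),"top":(328,257)}[n]
    print("panpix",P[px[1],px[0]].round(1))
    ctr=P[px[1],px[0]]
    r=d&(np.hypot(P[...,0]-ctr[0],P[...,1]-ctr[1])<130)&(P[...,2]>110)&(P[...,2]<165)
    q=P[r]; print(np.histogram(q[:,2],range(110,166,4)))
    rim=q[q[:,2]>140]; print("rim",cv2.minEnclosingCircle(rim[:,:2].astype(np.float32)))
    hs=d&(P[...,1]<100)&(P[...,1]>-520)&(P[...,0]>500)&(P[...,0]<900)
    for lab,px in {"scene":(("mill",(231,175)),("salt",(254,172)),("jar",(280,143))),"top":(("mill",(294,187)),("salt",(318,203)),("jar",(362,223)))}[n]:
        print(lab,P[px[1],px[0]].round())
    # lime
    m=(cv2.inRange(hsv,(35,80,30),(85,255,255))>0)&d&(np.hypot(P[...,0]-557,P[...,1]-207)<50)&(P[...,2]>100)
    q=P[m]
    print("lime",len(q),q.mean(0),q.min(0),q.max(0))
    o=np.linalg.lstsq(np.c_[2*q,np.ones(len(q))],(q**2).sum(1),rcond=None)[0]; print("sph",o[:3],np.sqrt(o[3]+o[:3]@o[:3]))
```

```text
scene 295 6815 ((689.08642578125, 313.08209228515625), (254.25729370117188, 384.43206787109375), 4.785800457000732) [548. 119. 296.] [829. 507. 345.]
scene 110 6197 ((656.378173828125, 309.8515625), (298.34283447265625, 388.1410217285156), 5.174084663391113) [494. 114. 110.] [822. 501. 175.]
scene front 290 [[130, 580], [140, 579], [150, 578], [160, 577], [170, 576], [180, 575], [190, 575], [200, 573], [210, 573], [220, 572], [230, 571], [240, 571], [250, 570], [260, 568], [270, 568], [280, 567], [290, 566], [300, 565], [310, 564], [320, 563], [330, 562], [340, 561], [350, 561], [360, 560], [370, 559], [380, 558], [390, 558], [400, 556], [410, 555], [420, 554], [430, 553], [440, 553], [450, 552], [460, 551], [470, 550]]
scene front 110 [[130, 524], [140, 523], [150, 522], [160, 521], [170, 520], [180, 519], [190, 518], [200, 518], [210, 517], [220, 516], [230, 516], [240, 514], [250, 514], [260, 513], [270, 511], [280, 511], [290, 510], [300, 508], [310, 508], [320, 508], [330, 506], [340, 506], [350, 504], [360, 504], [370, 503], [380, 502], [390, 501], [400, 500], [410, 499], [420,
[... 1535 characters left out ...]
[330, 505], [340, 504], [350, 504], [360, 502], [370, 501], [380, 501], [390, 499], [400, 498], [410, 498], [420, 497], [430, 495], [440, 495], [450, 495], [460, 493], [470, 494]]
panpix [ 493.8 -295.1  115. ]
(array([ 19, 267, 649, 463, 271, 164, 165, 182, 156,  54,   1,   0,   0]), array([110, 114, 118, 122, 126, 130, 134, 138, 142, 146, 150, 154, 158,
       162]))
rim ((490.5458068847656, -290.7745056152344), 94.35464477539062)
mill [676. -93. 146.]
salt [ 669. -198.   88.]
jar [ 661. -374.   85.]
lime 117 [558.43042752 202.26990374 142.10692255] [538.03633747 183.99128    126.55884716] [582.26296746 223.21289318 153.57742952]
sph [560.38904978 205.47559482 130.12452546] 20.6561691964426
```

Run:
```python
from h import *
c=dict(np.load("scene.npz")); im=cv2.resize(c["image"][130:330,60:320],None,fx=3,fy=3,interpolation=cv2.INTER_CUBIC); cv2.imwrite("pics/crop.png",im[:,:,::-1])
```

```text
(no output)
```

View pics/crop.png

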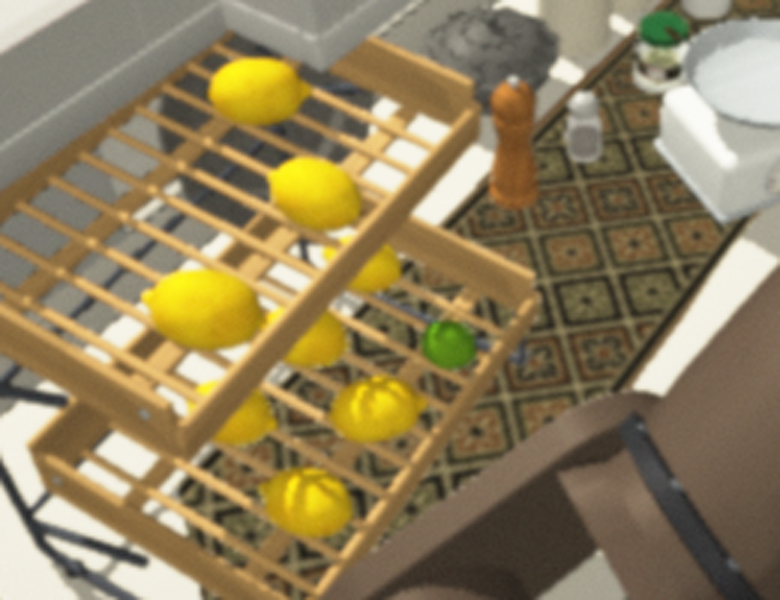

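```bash
cat >> h.py <<'E'
from scipy.spatial.transform import Rotation as Ro
def tgt(lean,yaw):   # tool y along stand y, leaning to -x
    x_s=np.array([np.cos(yaw),np.sin(yaw),0]); z=np.sin(lean)*x_s-np.cos(lean)*np.array([0,0,1]); y=np.array([-np.sin(yaw),np.cos(yaw),0])
    return np.c_[np.cross(y,z),y,z]
def plan(p1,R1,n,m=None):
    """n equal rows to pose; m of them rotating (first m)"""
    s=state(); m=m or n; p0=np.array(s["eef_pos"]); R=Ro.from_euler("xyz",s["tcp_rot"])
    rv=(R.inv()*Ro.from_matrix(R1)).as_rotvec()/m; M=np.zeros((3,3)); R0=R
    for k in range(n):
        M+=R.as_matrix()
        if k<m: R=R*Ro.from_rotvec(rv)
    dp=np.linalg.solve(M,np.array(p1)-p0)
    print("t",s["t"],"pos",p0.round(1),"open",s["opening"],"F",np.round(s["ft_force"],2),"grip",s["grip_force"])
    print("shift",(dp/25).round(3),"turn",(rv/.1).round(3))
    R=R0;p=p0.copy()
    for k in range(n):
        p=p+R.as_matrix()@dp
        if k<m: R=R*Ro.from_rotvec(rv)
        if k%4==3: print(k,p.round())
E
python3 - <<'E'
from h import *
R=tgt(np.radians(30),.087); C=np.array([565,204.,130]); z=R[:,2]
plan(C+12*z-150*z,R,20)
E
```

```text
t 0.1 pos [254.  570.8 214.1] open 0.9989076455532139 F [-0.15  0.7   0.37] grip 0.0
shift [-0.625 -0.651  0.07 ] turn [-0.067 -0.256 -0.247]
3 [288. 487. 209.]
7 [330. 407. 209.]
11 [380. 332. 216.]
15 [436. 262. 229.]
19 [496. 198. 250.]
```

step_arm(jaw=-0.43, plan=[{"x":-0.62,"y":-0.65,"z":0.07,"rx":-0.067,"ry":-0.256,"rz":-0.247},{"x":-0.62,"y":-0.65,"z":0.07,"rx":-0.067,"ry":-0.256,"rz":-0.247},{"x":-0.62,"y":-0.65,"z":0.07,"rx":-0.067,"ry":-0.256,"rz":-0.247},{"x":-0.62,"y":-0.65,"z":0.07,"rx":-0.067,"ry":-0.256,"rz":-0.247},{"x":-0.62,"y":-0.65,"z":0.07,"rx":-0.067,"ry":-0.256,"rz":-0.247},{"x":-0.62,"y":-0.65,"z":0.07,"rx":-0.067,"ry":-0.256,"rz":-0.247},{"x":-0.62,"y":-0.65,"z":0.07,"rx":-0.067,"ry":-0.256,"rz":-0.247},{"x":-0.62,"y":-0.65,"z":0.07,"rx":-0.067,"ry":-0.256,"rz":-0.247},{"x":-0.62,"y":-0.65,"z":0.07,"rx":-0.067,"ry":-0.256,"rz":-0.247},{"x":-0.62,"y":-0.65,"z":0.07,"rx":-0.067,"ry":-0.256,"rz":-0.247}])

```text
t: 0.93
eef_pos: [353.5, 368.6, 211.8]
tcp_rot: [3.107, 0.263, 2.968]
ft_force: [0.8, -0.8, -0.3]
opening: 0.713
grip_force: 0.0
```

step_arm(plan=[{"x":-0.62,"y":-0.65,"z":0.07,"rx":-0.067,"ry":-0.256,"rz":-0.247},{"x":-0.62,"y":-0.65,"z":0.07,"rx":-0.067,"ry":-0.256,"rz":-0.247},{"x":-0.62,"y":-0.65,"z":0.07,"rx":-0.067,"ry":-0.256,"rz":-0.247},{"x":-0.62,"y":-0.65,"z":0.07,"rx":-0.067,"ry":-0.256,"rz":-0.247},{"x":-0.62,"y":-0.65,"z":0.07,"rx":-0.067,"ry":-0.256,"rz":-0.247},{"x":-0.62,"y":-0.65,"z":0.07,"rx":-0.067,"ry":-0.256,"rz":-0.247},{"x":-0.62,"y":-0.65,"z":0.07,"rx":-0.067,"ry":-0.256,"rz":-0.247},{"x":-0.62,"y":-0.65,"z":0.07,"rx":-0.067,"ry":-0.256,"rz":-0.247},{"x":-0.62,"y":-0.65,"z":0.07,"rx":-0.067,"ry":-0.256,"rz":-0.247},{"x":-0.62,"y":-0.65,"z":0.07,"rx":-0.067,"ry":-0.256,"rz":-0.247}])

```text
t: 1.77
eef_pos: [494.8, 198.1, 249.1]
tcp_rot: [3.141, 0.525, -3.054]
ft_force: [1.1, 0.2, -0.2]
opening: 0.715
grip_force: 0.0
```

```bash
cat >> h.py <<'E'
def fish(c):
    h,w=c["depth"].shape; f=h/2/np.tan(np.radians(c["vfov"])/2)
    u,v=np.meshgrid(np.arange(w),np.arange(h)); a,b=u-c["cx"],v-c["cy"]; r=np.hypot(a,b)+1e-9; th=r/f
    s=np.tan(np.minimum(th,1.5))/r; d=c["depth"]
    return (np.stack([a*s*d,b*s*d,d],-1)-np.array(c["t"]))@np.array(c["R"])
E
python3 - <<'E'
from h import *
c=read_camera("wrist"); cv2.imwrite("pics/w1.png",c["image"][:,:,::-1])
P=fish(c); hsv=cv2.cvtColor(c["image"],cv2.COLOR_RGB2HSV)
for nm,lo,hi in(("green",(35,80,30),(85,255,255)),("yellow",(20,120,80),(33,255,255))):
    m=cv2.inRange(hsv,lo,hi); k,l,s,ce=cv2.connectedComponentsWithStats(m)
    for i in range(1,k):
        if s[i,4]>150:
            q=P[(l==i)&(c["depth"]>0)]
            print(nm,s[i].tolist(),np.median(q,0).round(),np.percentile(q,2,axis=0).round(),np.percentile(q,98,axis=0).round())
            if nm=="green":
                o=np.linalg.lstsq(np.c_[2*q,np.ones(len(q))],(q**2).sum(1),rcond=None)[0]; print("sph",o[:3],np.sqrt(o[3]+o[:3]@o[:3]))
R=tgt(np.radians(30),.087); C=np.array([565,204.,130]); z=R[:,2]
plan(C+12*z,R,10,10)
print(state()["joints"])
E
```

```text
green [234, 151, 43, 48, 1584] [550. 204. 140.] [538. 185. 118.] [573. 225. 151.]
sph [616.04064179 209.44209123  72.47105872] 94.3390205761362
yellow [394, 159, 42, 54, 1748] [543. 384. 148.] [523. 369. 122.] [578. 410. 159.]
yellow [311, 161, 55, 57, 2338] [551. 290. 153.] [535. 267. 125.] [584. 323. 163.]
yellow [281, 220, 30, 33, 793] [639. 262. 153.] [600. 244. 128.] [661. 277. 185.]
yellow [350, 222, 28, 29, 213] [644. 347. 140.] [423. 227. 127.] [663. 373. 306.]
yellow [209, 224, 41, 29, 975] [652. 180. 152.] [644. 157. 131.] [672. 206. 164.]
yellow [133, 239, 17, 47, 338] [425. 157. 319.] [421. 155. 309.] [434. 158. 323.]
yellow [358, 239, 18, 47, 380] [419. 226. 319.] [415. 225. 310.] [428. 227. 323.]
yellow [324, 286, 114, 18, 389] [421. 233. 329.] [419. 212. 327.] [424. 248. 330.]
t 1.8167 pos [496.8 196.7 250.1] open 0.7148630912284494 F [ 0.79 -0.65  0.72] grip 0.0
shift [0.004 0.005 0.601] turn [0.002 0.004 0.002]
3 [527. 200. 198.]
7 [556. 203. 146.]
[ 0.30931076  0.17856895  2.06302669 -0.2870962   0.39726582 -1.11456891]
```

View pics/w1.png

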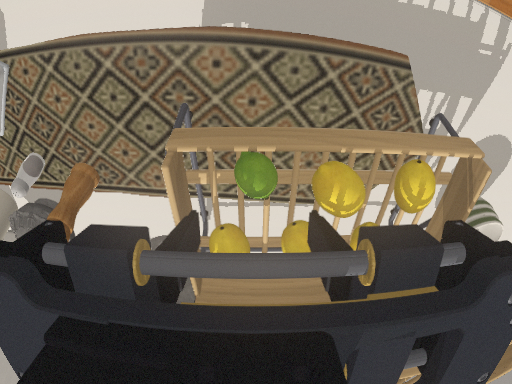

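The wrist view shows the lime at (256,174) with free gaps on both sides; the nearest lemon is at (338,188). I'll advance along the tool axis.

step_arm(plan=[{"z":0.75},{"z":0.75},{"z":0.75},{"z":0.75},{"z":0.75},{"z":0.75},{"z":0.75},{"z":0.4},{"z":0.25},{"z":0.1}])

```text
schema error: expected keys x, y, z, rx, ry, rz
```

Run:
```python
from h import *
c=read_camera("wrist"); cv2.imwrite("pics/w2.png",c["image"][:,:,::-1])
s=state(); print(s["eef_pos"],s["tcp_rot"],s["ft_force"],s["joints"])
```

```text
[495.56382983 197.29685258 249.45676388] [ 3.14006679  0.52518598 -3.05659289] [ 0.21554297 -0.50920081 -0.45846878] [ 0.3120611   0.17879929  2.06353498 -0.29002902  0.40005401 -1.10526921]
```

View pics/w2.png

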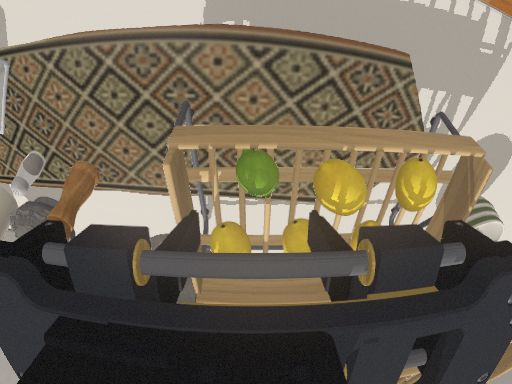

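The move was refused because each row needs all its keys, so the picture is unchanged (lime at (257,173)). I'll resend it.

step_arm(plan=[{"x":0,"y":0,"z":0.75,"rx":0,"ry":0,"rz":0},{"x":0,"y":0,"z":0.75,"rx":0,"ry":0,"rz":0},{"x":0,"y":0,"z":0.75,"rx":0,"ry":0,"rz":0},{"x":0,"y":0,"z":0.75,"rx":0,"ry":0,"rz":0},{"x":0,"y":0,"z":0.75,"rx":0,"ry":0,"rz":0},{"x":0,"y":0,"z":0.75,"rx":0,"ry":0,"rz":0},{"x":0,"y":0,"z":0.75,"rx":0,"ry":0,"rz":0},{"x":0,"y":0,"z":0.4,"rx":0,"ry":0,"rz":0},{"x":0,"y":0,"z":0.25,"rx":0,"ry":0,"rz":0},{"x":0,"y":0,"z":0.1,"rx":0,"ry":0,"rz":0}])

```text
t: 2.7
eef_pos: [568.7, 206.2, 117.7]
tcp_rot: [3.14, 0.522, -3.055]
ft_force: [-1.3, -0.3, 0.3]
opening: 0.716
grip_force: 0.0
```

Run:
```python
from h import *
c=read_camera("wrist"); cv2.imwrite("pics/w3.png",c["image"][:,:,::-1])
s=state(); print(s["eef_pos"],s["tcp_rot"],s["ft_force"],s["joints"])
```

```text
[568.75727393 206.11183673 117.96122866] [ 3.14000263  0.52190784 -3.05521922] [-0.42519917 -0.38415634 -0.46267118] [ 0.28140444  0.48305666  2.05435654 -0.81435352  0.13107332 -0.59117168]
```

View pics/w3.png

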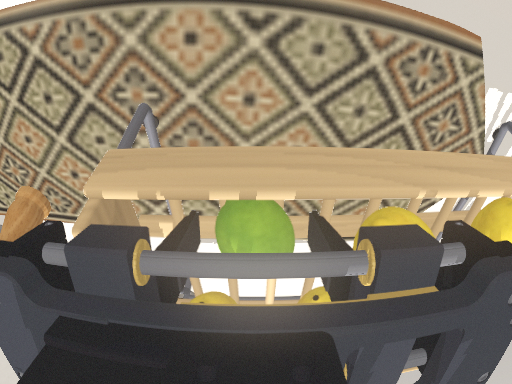

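The lime sits centred between the fingers (lime (255,232), fingers at x≈190 and 320). Closing.

step_arm(jaw=1, plan=[{"x":0,"y":0,"z":0,"rx":0,"ry":0,"rz":0},{"x":0,"y":0,"z":0,"rx":0,"ry":0,"rz":0},{"x":0,"y":0,"z":0,"rx":0,"ry":0,"rz":0},{"x":0,"y":0,"z":0,"rx":0,"ry":0,"rz":0},{"x":0,"y":0,"z":0,"rx":0,"ry":0,"rz":0},{"x":0,"y":0,"z":0,"rx":0,"ry":0,"rz":0},{"x":0,"y":0,"z":0,"rx":0,"ry":0,"rz":0},{"x":0,"y":0,"z":0,"rx":0,"ry":0,"rz":0},{"x":0,"y":0,"z":0,"rx":0,"ry":0,"rz":0},{"x":0,"y":0,"z":0,"rx":0,"ry":0,"rz":0}])

```text
t: 3.58
eef_pos: [569.3, 206.2, 119.7]
tcp_rot: [3.139, 0.525, -3.055]
ft_force: [-2.5, 4.6, 6.2]
opening: 0.459
grip_force: 30.0
```

Run:
```python
from h import *
R=tgt(np.radians(30),.087); s=state(); plan(s["eef_pos"]+np.array([0,0,42]),R,10)
```

```text
t 3.5833 pos [569.3 206.2 119.7] open 0.45874241528990206 F [-2.46  4.6   6.18] grip 30.000998438335955
shift [-0.084  0.    -0.145] turn [ 0.002  0.001 -0.   ]
3 [569. 206. 136.]
7 [569. 206. 153.]
```

step_arm(plan=[{"x":-0.08,"y":0,"z":-0.14,"rx":0,"ry":0,"rz":0},{"x":-0.08,"y":0,"z":-0.14,"rx":0,"ry":0,"rz":0},{"x":-0.08,"y":0,"z":-0.14,"rx":0,"ry":0,"rz":0},{"x":-0.08,"y":0,"z":-0.14,"rx":0,"ry":0,"rz":0},{"x":-0.08,"y":0,"z":-0.14,"rx":0,"ry":0,"rz":0},{"x":-0.08,"y":0,"z":-0.14,"rx":0,"ry":0,"rz":0},{"x":-0.08,"y":0,"z":-0.14,"rx":0,"ry":0,"rz":0},{"x":-0.08,"y":0,"z":-0.14,"rx":0,"ry":0,"rz":0},{"x":-0.08,"y":0,"z":-0.14,"rx":0,"ry":0,"rz":0},{"x":-0.08,"y":0,"z":-0.14,"rx":0,"ry":0,"rz":0}])

```text
t: 4.42
eef_pos: [568.6, 205.4, 159.4]
tcp_rot: [3.14, 0.523, -3.055]
ft_force: [-0.7, -0.3, -0.6]
opening: 0.462
grip_force: 30.0
```

Run:
```python
from h import *
R=tgt(np.radians(30),.087); s=state(); print(s["joints"]);plan([475,198,250],R,10)
```

```text
[ 0.28022969  0.41125884  2.01970578 -0.45521231  0.21753212 -0.95627708]
t 4.4167 pos [568.6 205.4 159.4] open 0.46202174444576266 F [-0.7  -0.27 -0.61] grip 29.999776426702738
shift [ 0.144  0.003 -0.502] turn [ 0.001 -0.001 -0.001]
3 [531. 202. 196.]
7 [494. 199. 232.]
```

step_arm(plan=[{"x":0.14,"y":0,"z":-0.5,"rx":0,"ry":0,"rz":0},{"x":0.14,"y":0,"z":-0.5,"rx":0,"ry":0,"rz":0},{"x":0.14,"y":0,"z":-0.5,"rx":0,"ry":0,"rz":0},{"x":0.14,"y":0,"z":-0.5,"rx":0,"ry":0,"rz":0},{"x":0.14,"y":0,"z":-0.5,"rx":0,"ry":0,"rz":0},{"x":0.14,"y":0,"z":-0.5,"rx":0,"ry":0,"rz":0},{"x":0.14,"y":0,"z":-0.5,"rx":0,"ry":0,"rz":0},{"x":0.14,"y":0,"z":-0.5,"rx":0,"ry":0,"rz":0},{"x":0.14,"y":0,"z":-0.5,"rx":0,"ry":0,"rz":0},{"x":0.14,"y":0,"z":-0.5,"rx":0,"ry":0,"rz":0}])

```text
t: 5.25
eef_pos: [475.7, 197.2, 250.6]
tcp_rot: [3.14, 0.523, -3.055]
ft_force: [-0.2, -0.3, -0.8]
opening: 0.461
grip_force: 30.0
```

Run:
```python
from h import *
R=tgt(np.radians(30),-.45); s=state(); print(s["joints"]);plan([500,-285,250],R,30)
```

```text
[ 0.32705723  0.15086003  2.09589157 -0.30573394  0.40080291 -1.07839805]
t 5.25 pos [475.7 197.2 250.6] open 0.46087478671433235 F [-0.18 -0.31 -0.79] grip 29.99963626731187
shift [-0.125 -0.635  0.072] turn [ 0.09  -0.     0.155]
3 [494. 135. 250.]
7 [508.  71. 250.]
11 [517.   6. 250.]
15 [521. -59. 250.]
19 [ 521. -124.  250.]
23 [ 516. -189.  250.]
27 [ 506. -253.  250.]
```

step_arm(plan=[{"x":-0.12,"y":-0.63,"z":0.07,"rx":0.09,"ry":0,"rz":0.155},{"x":-0.12,"y":-0.63,"z":0.07,"rx":0.09,"ry":0,"rz":0.155},{"x":-0.12,"y":-0.63,"z":0.07,"rx":0.09,"ry":0,"rz":0.155},{"x":-0.12,"y":-0.63,"z":0.07,"rx":0.09,"ry":0,"rz":0.155},{"x":-0.12,"y":-0.63,"z":0.07,"rx":0.09,"ry":0,"rz":0.155},{"x":-0.12,"y":-0.63,"z":0.07,"rx":0.09,"ry":0,"rz":0.155},{"x":-0.12,"y":-0.63,"z":0.07,"rx":0.09,"ry":0,"rz":0.155},{"x":-0.12,"y":-0.63,"z":0.07,"rx":0.09,"ry":0,"rz":0.155},{"x":-0.12,"y":-0.63,"z":0.07,"rx":0.09,"ry":0,"rz":0.155},{"x":-0.12,"y":-0.63,"z":0.07,"rx":0.09,"ry":0,"rz":0.155}])

```text
t: 6.08
eef_pos: [512.0, 39.6, 249.8]
tcp_rot: [3.14, 0.523, 3.048]
ft_force: [0.8, 0.6, -1.1]
opening: 0.458
grip_force: 30.0
```

step_arm(plan=[{"x":-0.12,"y":-0.63,"z":0.07,"rx":0.09,"ry":0,"rz":0.155},{"x":-0.12,"y":-0.63,"z":0.07,"rx":0.09,"ry":0,"rz":0.155},{"x":-0.12,"y":-0.63,"z":0.07,"rx":0.09,"ry":0,"rz":0.155},{"x":-0.12,"y":-0.63,"z":0.07,"rx":0.09,"ry":0,"rz":0.155},{"x":-0.12,"y":-0.63,"z":0.07,"rx":0.09,"ry":0,"rz":0.155},{"x":-0.12,"y":-0.63,"z":0.07,"rx":0.09,"ry":0,"rz":0.155},{"x":-0.12,"y":-0.63,"z":0.07,"rx":0.09,"ry":0,"rz":0.155},{"x":-0.12,"y":-0.63,"z":0.07,"rx":0.09,"ry":0,"rz":0.155},{"x":-0.12,"y":-0.63,"z":0.07,"rx":0.09,"ry":0,"rz":0.155},{"x":-0.12,"y":-0.63,"z":0.07,"rx":0.09,"ry":0,"rz":0.155}])

```text
t: 6.92
eef_pos: [519.0, -121.2, 249.4]
tcp_rot: [3.14, 0.523, 2.869]
ft_force: [-0.3, 0.0, -1.5]
opening: 0.461
grip_force: 30.0
```

step_arm(plan=[{"x":-0.12,"y":-0.63,"z":0.07,"rx":0.09,"ry":0,"rz":0.155},{"x":-0.12,"y":-0.63,"z":0.07,"rx":0.09,"ry":0,"rz":0.155},{"x":-0.12,"y":-0.63,"z":0.07,"rx":0.09,"ry":0,"rz":0.155},{"x":-0.12,"y":-0.63,"z":0.07,"rx":0.09,"ry":0,"rz":0.155},{"x":-0.12,"y":-0.63,"z":0.07,"rx":0.09,"ry":0,"rz":0.155},{"x":-0.12,"y":-0.63,"z":0.07,"rx":0.09,"ry":0,"rz":0.155},{"x":-0.12,"y":-0.63,"z":0.07,"rx":0.09,"ry":0,"rz":0.155},{"x":-0.12,"y":-0.63,"z":0.07,"rx":0.09,"ry":0,"rz":0.155},{"x":-0.12,"y":-0.63,"z":0.07,"rx":0.09,"ry":0,"rz":0.155},{"x":-0.12,"y":-0.63,"z":0.07,"rx":0.09,"ry":0,"rz":0.155}])

```text
t: 7.75
eef_pos: [497.3, -280.7, 249.2]
tcp_rot: [3.141, 0.523, 2.69]
ft_force: [-0.1, 0.2, -0.9]
opening: 0.461
grip_force: 30.0
```

Run:
```python
from h import *
ims=[]
for n in("scene","top","wrist"):
    c=read_camera(n); ims.append(c["image"][:,:,::-1])
    P=(fish if n=="wrist" else pts)(c); hsv=cv2.cvtColor(c["image"],cv2.COLOR_RGB2HSV)
    m=(cv2.inRange(hsv,(35,80,30),(85,255,255))>0)&(c["depth"]>0)&(np.hypot(P[...,0]-500,P[...,1]+285)<70)&(P[...,2]>190)
    q=P[m]
    if len(q)>10: print(n,len(q),np.median(q,0).round(),np.percentile(q,2,axis=0).round(),np.percentile(q,98,axis=0).round())
    w=(c["depth"]>0)&(hsv[...,1]<60)&(np.hypot(P[...,0]-492,P[...,1]+291)<110)&(P[...,2]>110)&(P[...,2]<160)
    q=P[w]; rim=q[q[:,2]>142]
    if len(rim)>10:
        a=np.linalg.lstsq(np.c_[2*rim[:,:2],np.ones(len(rim))],(rim[:,:2]**2).sum(1),rcond=None)[0]; print("rim fit",a[:2],np.sqrt(a[2]+a[:2]@a[:2]),len(rim))
    fl=q[np.hypot(q[:,0]-492,q[:,1]+291)<40]
    if len(fl): print("floor",len(fl),np.percentile(fl[:,2],[10,50,90]))
cv2.imwrite("pics/s4.png",np.hstack([cv2.resize(ims[0][80:250,230:400],(400,400)),cv2.resize(ims[2],(400,400))]))
s=state();print(s["joints"],s["tcp_rot"],s["eef_pos"])
plan([497,-294,180],tgt(np.radians(30),-.45),10)
```

```text
scene 58 [ 478. -262.  255.] [ 468. -279.  239.] [ 491. -253.  265.]
rim fit [ 493.84115359 -289.12814704] 91.39637539328346 197
floor 271 [118.10740675 120.3200334  122.99114176]
top 73 [ 497. -282.  276.] [ 470. -297.  265.] [ 511. -267.  342.]
rim fit [ 489.89065953 -290.27073869] 91.86682293127261 98
floor 1 [119.88687049 119.88687049 119.88687049]
wrist 4240 [ 475. -272.  265.] [ 467. -294.  245.] [ 496. -258.  276.]
rim fit [ 492.93541177 -291.29806305] 91.26852337052044 3481
floor 4771 [119.50509182 120.3192572  121.14967698]
[-0.68517348  0.22439842  2.00010746  0.28740067  0.42190863 -2.03741805] [3.14095376 0.52254687 2.68986787] [ 497.29368837 -280.55133675  249.0443177 ]
t 7.9 pos [ 497.3 -280.6  249. ] open 0.46226971644256964 F [ 0.06 -0.17 -0.25] grip 29.99993028352037
shift [ 0.119 -0.049  0.25 ] turn [-0.    -0.001 -0.001]
3 [ 497. -286.  221.]
7 [ 497. -291.  194.]
```

View pics/s4.png

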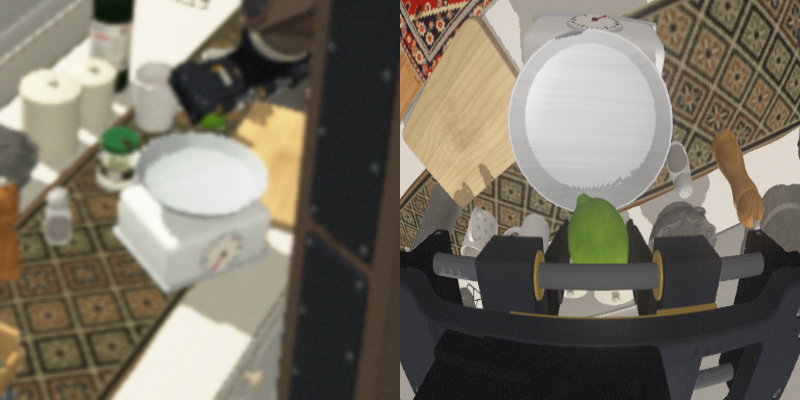

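The lime is held (wrist view, half-scale (598,230)). The pan floor measures 120 and its centre is (493,-291). Lowering.

step_arm(plan=[{"x":0.2,"y":-0.05,"z":0.38,"rx":0,"ry":0,"rz":0},{"x":0.2,"y":-0.05,"z":0.38,"rx":0,"ry":0,"rz":0},{"x":0.2,"y":-0.05,"z":0.38,"rx":0,"ry":0,"rz":0},{"x":0.2,"y":-0.05,"z":0.38,"rx":0,"ry":0,"rz":0},{"x":0.2,"y":-0.05,"z":0.38,"rx":0,"ry":0,"rz":0},{"x":0.2,"y":-0.05,"z":0.38,"rx":0,"ry":0,"rz":0},{"x":0.2,"y":-0.05,"z":0.38,"rx":0,"ry":0,"rz":0},{"x":0.2,"y":-0.05,"z":0.38,"rx":0,"ry":0,"rz":0},{"x":0.2,"y":-0.05,"z":0.38,"rx":0,"ry":0,"rz":0},{"x":0.1,"y":-0.03,"z":0.19,"rx":0,"ry":0,"rz":0}])

```text
t: 8.73
eef_pos: [495.9, -291.5, 146.2]
tcp_rot: [3.141, 0.522, 2.692]
ft_force: [-0.0, 0.5, -1.1]
opening: 0.466
grip_force: 30.0
```

```bash
cat > look.py <<'E'
from h import *
import sys
for n in("wrist","scene"):
    c=read_camera(n); P=(fish if n=="wrist" else pts)(c); hsv=cv2.cvtColor(c["image"],cv2.COLOR_RGB2HSV)
    m=(cv2.inRange(hsv,(35,80,30),(85,255,255))>0)&(c["depth"]>0)&(np.hypot(P[...,0]-493,P[...,1]+291)<90)&(P[...,2]>110)
    q=P[m]
    if len(q)>10: print(n,len(q),np.median(q,0).round(),np.percentile(q,2,axis=0).round(1),np.percentile(q,98,axis=0).round(1))
    w=(c["depth"]>0)&(hsv[...,1]<60)&(np.hypot(P[...,0]-493,P[...,1]+291)<45)&(P[...,2]>105)&(P[...,2]<126)
    if w.sum(): print("floor",w.sum(),np.percentile(P[w][:,2],[10,50,90]))
    cv2.imwrite("pics/%s_%s.png"%(sys.argv[1],n),c["image"][:,:,::-1])
s=state();print(s["t"],s["joints"],s["tcp_rot"],s["eef_pos"],s["ft_force"])
E
python3 look.py a
```

```text
wrist 4186 [ 474. -282.  162.] [ 465.4 -303.3  141.8] [ 494.3 -267.9  173. ]
floor 6898 [119.62179556 120.24493155 120.84202778]
scene 23 [ 474. -271.  152.] [ 450.8 -286.8  141.7] [ 484.7 -219.5  203.5]
floor 236 [117.92946356 120.17184103 122.3949812 ]
8.8333 [-0.70754185  0.39511997  2.10994967  0.78369459  0.18236247 -2.57067276] [3.14034414 0.52127082 2.69153455] [ 495.85494161 -291.57520915  146.39725639] [-0.85780544 -0.05583208 -0.73680085]
```

View pics/a_wrist.png

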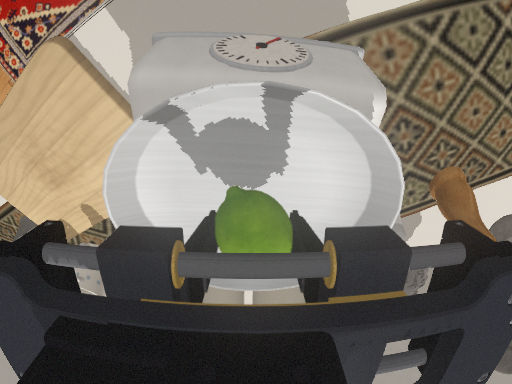

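The view shows the lime over the pan (254,225), with nothing touching. Joint 6 is near its limit, so I'll turn the lean into the arm's plane before lowering.

Run:
```python
from h import *
plan([496,-294,155],tgt(np.radians(30),-.65),10)
```

```text
t 8.8333 pos [ 495.9 -291.6  146.4] open 0.46524634640427454 F [-0.86 -0.06 -0.74] grip 29.999591291416436
shift [-0.022 -0.008 -0.027] turn [ 0.101 -0.002  0.173]
3 [ 496. -293.  150.]
7 [ 496. -294.  153.]
```

step_arm(plan=[{"x":-0.02,"y":-0.01,"z":-0.03,"rx":0.1,"ry":0,"rz":0.173},{"x":-0.02,"y":-0.01,"z":-0.03,"rx":0.1,"ry":0,"rz":0.173},{"x":-0.02,"y":-0.01,"z":-0.03,"rx":0.1,"ry":0,"rz":0.173},{"x":-0.02,"y":-0.01,"z":-0.03,"rx":0.1,"ry":0,"rz":0.173},{"x":-0.02,"y":-0.01,"z":-0.03,"rx":0.1,"ry":0,"rz":0.173},{"x":-0.02,"y":-0.01,"z":-0.03,"rx":0.1,"ry":0,"rz":0.173},{"x":-0.02,"y":-0.01,"z":-0.03,"rx":0.1,"ry":0,"rz":0.173},{"x":-0.02,"y":-0.01,"z":-0.03,"rx":0.1,"ry":0,"rz":0.173},{"x":-0.02,"y":-0.01,"z":-0.03,"rx":0.1,"ry":0,"rz":0.173},{"x":-0.02,"y":-0.01,"z":-0.03,"rx":0.1,"ry":0,"rz":0.173}])

```text
t: 9.67
eef_pos: [495.4, -294.6, 157.1]
tcp_rot: [-3.141, 0.524, 2.491]
ft_force: [0.1, 0.7, -0.4]
opening: 0.462
grip_force: 30.0
```

```bash
python3 look.py b
python3 - <<'E'
from h import *
plan([496,-294,138],tgt(np.radians(30),-.65),10)
E
```

```text
wrist 4193 [ 475. -281.  173.] [ 465.5 -302.1  152.9] [ 498.3 -269.6  184. ]
floor 7768 [119.63426307 120.27107475 120.90998617]
scene 51 [ 472. -273.  168.] [ 452.5 -293.1  157.7] [ 492.8 -211.3  222.3]
floor 294 [117.73068281 120.34072477 122.71641718]
9.7667 [-0.65107721  0.37768068  2.09740666  0.00442243  0.14242409 -1.57654565] [-3.14142757  0.52408291  2.49209975] [ 495.55374156 -294.50246424  157.0797917 ] [-0.83701864 -0.96215052 -0.30012377]
t 9.7667 pos [ 495.6 -294.5  157.1] open 0.46209694519621974 F [-0.84 -0.96 -0.3 ] grip 30.000223761890084
shift [0.038 0.003 0.066] turn [0. 0. 0.]
3 [ 496. -294.  149.]
7 [ 496. -294.  142.]
```

Run:
```python
from h import *
plan([497,-295,139],tgt(.42,-.65),10)
```

```text
t 9.7667 pos [ 495.6 -294.5  157.1] open 0.46209694519621974 F [-0.84 -0.96 -0.3 ] grip 30.000223761890084
shift [0.028 0.002 0.067] turn [0.    0.104 0.   ]
3 [ 496. -295.  150.]
7 [ 497. -295.  143.]
```

step_arm(plan=[{"x":0.03,"y":0,"z":0.067,"rx":0,"ry":0.1,"rz":0},{"x":0.03,"y":0,"z":0.067,"rx":0,"ry":0.1,"rz":0},{"x":0.03,"y":0,"z":0.067,"rx":0,"ry":0.1,"rz":0},{"x":0.03,"y":0,"z":0.067,"rx":0,"ry":0.1,"rz":0},{"x":0.03,"y":0,"z":0.067,"rx":0,"ry":0.1,"rz":0},{"x":0.03,"y":0,"z":0.067,"rx":0,"ry":0.1,"rz":0},{"x":0.03,"y":0,"z":0.067,"rx":0,"ry":0.1,"rz":0},{"x":0.03,"y":0,"z":0.067,"rx":0,"ry":0.1,"rz":0},{"x":0.03,"y":0,"z":0.067,"rx":0,"ry":0.1,"rz":0},{"x":0.03,"y":0,"z":0.067,"rx":0,"ry":0.1,"rz":0}])

```text
t: 10.6
eef_pos: [496.1, -295.7, 137.8]
tcp_rot: [3.142, 0.422, 2.491]
ft_force: [0.3, 0.1, -1.3]
opening: 0.465
grip_force: 30.0
```

```bash
python3 look.py c
python3 - <<'E'
from h import *
plan([497,-295,135],tgt(.42,-.65),10)
E
```

```text
wrist 4230 [ 477. -283.  155.] [ 466.4 -304.3  135.6] [ 500.3 -271.2  166.2]
floor 6971 [119.62275167 120.29614935 120.94455015]
scene 85 [ 475. -276.  152.] [ 456.1 -304.5  133.7] [ 494.1 -222.   212. ]
floor 216 [118.14329441 120.43512604 122.40077201]
10.7 [-0.65235211  0.41804886  2.04581596  0.00370345  0.25512207 -1.57621004] [3.14148106 0.4226084  2.49124722] [ 496.18441008 -295.79793272  137.82506318] [-0.51214726  0.00866423  0.12147198]
t 10.7 pos [ 496.2 -295.8  137.8] open 0.4608439868485043 F [-0.51  0.01  0.12] grip 29.99976133229211
shift [0.004 0.005 0.011] turn [-0.     0.003 -0.   ]
3 [ 497. -295.  137.]
7 [ 497. -295.  136.]
```

View pics/c_wrist.png

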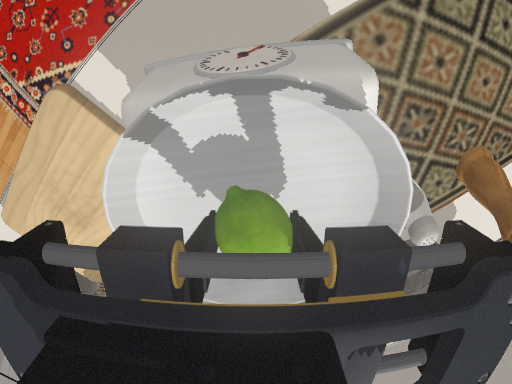

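The lime top is at about 167 and would be 163 at rest, so I'll lower it about 3 mm more.

step_arm(plan=[{"x":0.005,"y":0,"z":0.012,"rx":0,"ry":0,"rz":0},{"x":0.005,"y":0,"z":0.012,"rx":0,"ry":0,"rz":0},{"x":0.005,"y":0,"z":0.012,"rx":0,"ry":0,"rz":0},{"x":0.005,"y":0,"z":0.012,"rx":0,"ry":0,"rz":0},{"x":0.005,"y":0,"z":0.012,"rx":0,"ry":0,"rz":0},{"x":0.005,"y":0,"z":0.012,"rx":0,"ry":0,"rz":0},{"x":0.005,"y":0,"z":0.012,"rx":0,"ry":0,"rz":0},{"x":0.005,"y":0,"z":0.012,"rx":0,"ry":0,"rz":0},{"x":0.005,"y":0,"z":0.012,"rx":0,"ry":0,"rz":0},{"x":0.005,"y":0,"z":0.012,"rx":0,"ry":0,"rz":0}])

```text
t: 11.53
eef_pos: [496.2, -295.7, 134.8]
tcp_rot: [3.142, 0.423, 2.491]
ft_force: [-0.0, 0.0, -0.3]
opening: 0.465
grip_force: 30.0
```

```bash
python3 look.py d
```

```text
wrist 4235 [ 477. -283.  152.] [ 466.5 -304.3  132.7] [ 500.6 -271.4  163.2]
floor 6817 [119.09676894 119.75026244 120.39845952]
scene 84 [ 475. -275.  148.] [ 456.8 -303.5  132.5] [ 494.8 -224.   205.6]
floor 205 [117.57436816 119.53846703 122.10094077]
11.6333 [-0.65229899  0.42323916  2.0491907   0.00374112  0.24594903 -1.57636137] [3.14155405 0.42321633 2.49141756] [ 496.15565939 -295.7457304   134.74225917] [ 0.87200842  0.14928776 -0.7547765 ]
```

The pan has sunk 0.55 mm, so the lime is touching it. Releasing.

step_arm(jaw=-0.35, plan=[{"x":0,"y":0,"z":0,"rx":0,"ry":0,"rz":0},{"x":0,"y":0,"z":0,"rx":0,"ry":0,"rz":0},{"x":0,"y":0,"z":0,"rx":0,"ry":0,"rz":0},{"x":0,"y":0,"z":0,"rx":0,"ry":0,"rz":0},{"x":0,"y":0,"z":0,"rx":0,"ry":0,"rz":0},{"x":0,"y":0,"z":0,"rx":0,"ry":0,"rz":0},{"x":0,"y":0,"z":0,"rx":0,"ry":0,"rz":0},{"x":0,"y":0,"z":0,"rx":0,"ry":0,"rz":0},{"x":0,"y":0,"z":0,"rx":0,"ry":0,"rz":0},{"x":0,"y":0,"z":0,"rx":0,"ry":0,"rz":0}])

```text
t: 12.47
eef_pos: [496.2, -295.7, 134.8]
tcp_rot: [3.142, 0.423, 2.491]
ft_force: [0.7, 0.1, -0.1]
opening: 0.673
grip_force: 0.0
```

```bash
python3 look.py e
```

```text
wrist 3524 [ 486. -281.  150.] [ 473.6 -302.6  133.3] [ 510.8 -269.9  159.1]
floor 7903 [117.93403044 118.57339194 119.23080906]
scene 65 [ 485. -274.  146.] [ 463.7 -291.7  135.1] [ 503.4 -210.3  207. ]
floor 221 [116.54753759 118.71386957 120.95123386]
12.5667 [-0.65231619  0.42315549  2.04920381  0.00380125  0.24604909 -1.57634316] [3.14150454 0.42318691 2.49131649] [ 496.13124986 -295.73437146  134.77474182] [ 0.06579075  0.07998899 -0.11219987]
```

View pics/e_wrist.png

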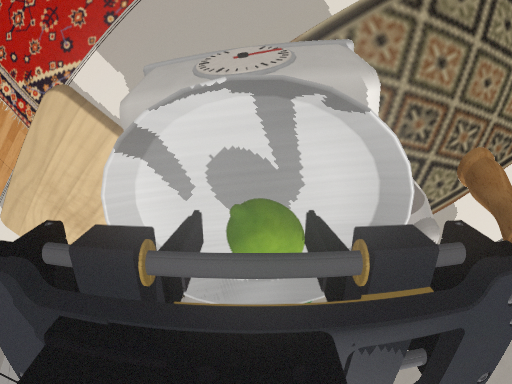

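The lime is released and lying in the pan (265,235), and the pan has sunk 1.7 mm. It sits near the right finger, so I'll open a little wider and then back out.

step_arm(jaw=-0.65, plan=[{"x":0,"y":0,"z":0,"rx":0,"ry":0,"rz":0},{"x":0,"y":0,"z":0,"rx":0,"ry":0,"rz":0},{"x":0,"y":0,"z":0,"rx":0,"ry":0,"rz":0},{"x":0,"y":0,"z":0,"rx":0,"ry":0,"rz":0},{"x":0,"y":0,"z":0,"rx":0,"ry":0,"rz":0},{"x":0,"y":0,"z":0,"rx":0,"ry":0,"rz":0},{"x":0,"y":0,"z":-0.2,"rx":0,"ry":0,"rz":0},{"x":0,"y":0,"z":-0.3,"rx":0,"ry":0,"rz":0},{"x":0,"y":0,"z":-0.4,"rx":0,"ry":0,"rz":0},{"x":0,"y":0,"z":-0.4,"rx":0,"ry":0,"rz":0}])

```text
t: 13.4
eef_pos: [485.2, -287.4, 165.4]
tcp_rot: [3.142, 0.423, 2.491]
ft_force: [0.2, 0.4, 0.4]
opening: 0.822
grip_force: 0.0
```

step_arm(plan=[{"x":0,"y":0,"z":-0.4,"rx":0,"ry":0,"rz":0},{"x":0,"y":0,"z":-0.4,"rx":0,"ry":0,"rz":0},{"x":0,"y":0,"z":-0.4,"rx":0,"ry":0,"rz":0},{"x":0,"y":0,"z":-0.4,"rx":0,"ry":0,"rz":0},{"x":0,"y":0,"z":-0.4,"rx":0,"ry":0,"rz":0},{"x":0,"y":0,"z":-0.4,"rx":0,"ry":0,"rz":0},{"x":0,"y":0,"z":-0.4,"rx":0,"ry":0,"rz":0},{"x":0,"y":0,"z":-0.3,"rx":0,"ry":0,"rz":0},{"x":0,"y":0,"z":-0.2,"rx":0,"ry":0,"rz":0},{"x":0,"y":0,"z":0,"rx":0,"ry":0,"rz":0}])

```text
t: 14.23
eef_pos: [458.5, -267.1, 240.7]
tcp_rot: [3.142, 0.425, 2.491]
ft_force: [0.7, 0.7, -0.8]
opening: 0.825
grip_force: 0.0
```

step_arm(plan=[{"x":0,"y":0,"z":0,"rx":0,"ry":0,"rz":0},{"x":0,"y":0,"z":0,"rx":0,"ry":0,"rz":0},{"x":0,"y":0,"z":0,"rx":0,"ry":0,"rz":0},{"x":0,"y":0,"z":0,"rx":0,"ry":0,"rz":0},{"x":0,"y":0,"z":0,"rx":0,"ry":0,"rz":0},{"x":0,"y":0,"z":0,"rx":0,"ry":0,"rz":0},{"x":0,"y":0,"z":0,"rx":0,"ry":0,"rz":0},{"x":0,"y":0,"z":0,"rx":0,"ry":0,"rz":0},{"x":0,"y":0,"z":0,"rx":0,"ry":0,"rz":0},{"x":0,"y":0,"z":0,"rx":0,"ry":0,"rz":0}])

```text
t: 15.07
eef_pos: [458.5, -267.1, 239.6]
tcp_rot: [3.142, 0.423, 2.491]
ft_force: [-0.5, 0.3, 0.3]
opening: 0.827
grip_force: 0.0
```

```bash
python3 look.py f; python3 look.py g
```

```text
wrist 1766 [ 493. -286.  154.] [ 475.9 -305.8  137.5] [ 518.3 -270.7  161.6]
floor 3461 [117.67011617 118.43680385 119.22779803]
scene 143 [ 499. -280.  152.] [ 479.7 -298.7  134.9] [ 522.9 -268.5  162.5]
floor 242 [116.31878001 118.32108564 120.50699044]
15.1667 [-0.65254277  0.19755332  2.02821327  0.0021491   0.49253099 -1.57482966] [3.14154043 0.42329717 2.49139668] [ 458.54263058 -267.14094862  239.67969655] [ 0.50531412 -1.19245615 -0.28158801]
wrist 1767 [ 493. -286.  154.] [ 475.9 -305.8  137.1] [ 518.2 -270.7  161.8]
floor 3458 [117.66786    118.44274229 119.20027477]
scene 142 [ 499. -280.  152.] [ 479.1 -298.9  136.2] [ 523.2 -268.4  163.4]
floor 250 [116.60559737 118.74411972 120.88726498]
15.2667 [-0.65255718  0.19759026  2.02817986  0.00216213  0.4925154  -1.57481154] [3.14152098 0.42330927 2.4913498 ] [ 458.55826283 -267.16034261  239.6757377 ] [-0.1331134  -0.28302081  0.088354  ]
```

View pics/g_wrist.png

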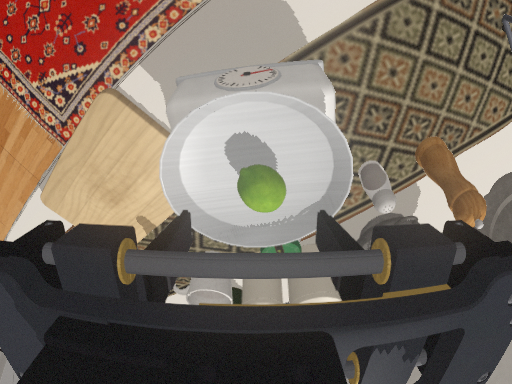

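The lime lies still in the pan at (262,188), its centre near (499,-287). The pan has sunk about 1.7 mm, the mill, shaker and jar are upright, and the gripper is clear.

```bash
python3 -c "
from cell import *
print(job_done())"
```

```text
the job is handed in; nothing more can be done
None
```

The lime is in the scale's pan, released and still, with the pan sunk about 1.7 mm; the mill, shaker and jar look upright and the job is handed in, but I didn't re-photograph the lemons afterwards and no verdict was returned.

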